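# Lay out the dilution station round the tube rack

## Robot

A 6-joint arm with a two-finger parallel gripper is mounted at the origin on a cart in front of the work surface, level with it; the furniture and walls round the work are solid. World frame = base frame: x ahead of the robot, y to its left, z up, the work surface at z = 0. Lengths are in mm, angles in rad, forces in N, time in s.
With the tool pointing down it reaches from about 400 to 925 mm from the base axis. Payload 12.5 kg.
Tool frame: the origin (TCP) lies midway between the tips of the shut fingers; the grasp point (between the pads) lies 19 mm behind it; z points along the fingers, y is the line along which they close (so a half turn about z gives the same grasp; the last joint's range is limited). The gripper opens to 95 mm and grips with 3 to 60 N. Pads are 20 mm wide; open, the fingers measure 119 mm over their backs; the gripper's body (75 mm by 180 mm) begins 59 mm behind the grasp point.
Start: joints at [-1.244, 0.491, 1.559, -0, 1.092, -0.106], TCP at [262.158, -567.38, 214.661] pointing down, gripper open.
Joint ranges: [-3.1, 3.1], [-0.84, 2.19], [0.05, 2.79], [-1.13, 4.28], [0.06, 2.93], [-2.69, 2.69]. Speed limits (rad/s): [2.22, 2.22, 2.79, 3.14, 3.14, 3.14].

## Interface

Orientations are given as [roll, pitch, yaw] about the fixed x, y, z axes, in that order (R = Rz(yaw) Ry(pitch) Rx(roll)).
In Python, from cell import * gives the robot as it stands. The module is installed in compiled form; this text tells all that it offers.
- The arm moves only by the tool arm_command, never from a script. Its arguments are lists of equal length, an entry for each row: "delta_pos": the shift along the world's x, y, z in units of 250 mm (1.0 is 250 mm), a list of three; "delta_rot": the turn, a rotation vector about the world's x, y, z in units of 90 degrees (1.0 is 90 degrees), a list of three; "claw": the closure, from 0 (fully open) to 1 (shut). In form: {"delta_pos": [[tx, ty, tz], ...], "delta_rot": [[wx, wy, wz], ...], "claw": [claw, ...]}. A call has exactly 5 rows; each row is the pose to reach, as a shift and turn from the pose commanded when the call began; what a row does not reach only later rows make up. A row lasts 1/12 s, in which the tool goes at most 41.7 mm and 7.16 degrees, less where a joint would pass 70% of its speed; a pose out of reach is approached as far as the arm can. A call with a number of a shift or a turn outside -1 to 1 is refused whole. A call with a gripper value outside its range is refused whole. The fingers move at their own pace and stop on an object; the grip force is fixed at half the most. Time passes only in rows, so rows that repeat a pose let the fingers close, or fill a call up. It gives the time, the measured TCP pose, the force, the opening and the grip force at its end, in the units of the state.
- state(): the state, without advancing time (a new reading comes with each control period).
- read_camera(name): name is "side" or "top"; returns the picture (384x512x3 uint8, red, green, blue); there is no depth.
- calibration(name): a dict with "camera_matrix" (3x3 intrinsics, pixels), "k1" (the pictures are not rectified: a ray, as slopes to the right and down, at radius r is drawn at 1 + k1 r^2 times it, then the intrinsics apply), "T" (4x4, takes a point from camera to world coordinates). Camera axes: x right, y down, z forward; pixel columns grow to the right and rows downward; lengths in mm; the calibration is good to about 2 mm. A picture is of the moment at which its call begins. calibration takes no time and is no camera call.
- job_done(): hands the job in; it is judged then, once.
The state is a dict: "t": time; "joints": joint angles; "qvel": joint speeds; "tau": joint torques, N m; "eef_pos": TCP position; "tcp_rot": TCP orientation; "ft_force": force on the tool from outside, world axes, zero at the start; "moment": the same for the moment, N m; "opening": opening from 0.0 (shut) to 1.0 (fully open); "grip_force": force on a finger pad.
Only numpy, scipy, OpenCV 4.12 (cv2) and the standard library are available. Lean on these libraries where they do the work, as an engineer would, in place of code of your own. Each camera call takes 0.05 s, during which the arm holds its last target. There are 200 camera calls.

## Task

Lay out the dilution station round the blue tube rack and the clear tip box that stands beside it: stand the amber bottle midway between the two, level with their centres, and stand the white bottle straight in front of it (on the robot's side, along the rack's length) with a gap of 4 cm between the two bottles. Set the timer, face up, squarely on the middle of the tip box's lid, and lay the capped tube behind the rack (on the side away from the robot), centred on it, parallel to its far short end and 4 cm clear of it, with the cap to the robot's left. Keep the bottles upright all the time, and leave the petri dish and the black marker where they are.

Things in the scene. Friction and masses are not known exactly. Their poses are not given: they have to be found in the camera images.
- tube_rack: Blue block-shaped tube rack, 130 (x) x 70 (y) x 35 mm, tube caps on it up to 42 mm; fixed to the worktop. Origin: centre of its underside. Its x axis runs along its length, away from the robot (yaw within 0.25 rad of world x), y to the left, z up. 'Behind' = its +x, 'in front' = its -x, 'left' = its +y.
- tips: Clear closed box of white pipette tips, 126 (x) x 86 (y) x 56 mm, flat lid 120 x 80 mm at 56 mm height; fixed, parallel to the tube rack and on its right, centres level and 195 to 215 mm apart. Origin: centre of its underside; axes as the rack's.
- amber_bottle: Amber-brown bottle with orange screw cap, 47 mm diameter, 96 mm tall, straight body up to about 60 mm, cap 34 mm diameter above 79 mm; loose, 0.12 kg. Origin: centre of its underside. Upright, z up. Yaw is of no meaning.
- white_bottle: White bottle with orange screw cap, 57 mm diameter, 106 mm tall, straight body up to about 70 mm, cap 50 mm diameter above 87 mm; loose, 0.12 kg. Origin: centre of its underside. Upright, z up. Yaw is of no meaning.
- timer: White-grey lab timer with display and three keys on its face, 60 (x) x 62 (y) x 16 mm, lying face up; loose, 0.07 kg. Origin: centre of its underside; z up; any of its four square orientations on the tip box will do.
- tube: White conical tube with a screw cap, lying on its side, 119 mm long (y), barrel 16 mm thick with its axis 10 mm above the worktop, cap 19 mm; loose, 14 g. Origin: under the middle of its length, on the worktop. Its y axis runs along the tube from cap to pointed end: the cap covers y = -60 to -46 mm, the point is at y = +60 mm. Grasp across the barrel.
- petri_dish: Bystander: petri dish with cream filling, 56 mm diameter, 14 mm high, behind the tip box. Origin: centre of its underside. Leave it alone.
- black_marker: Bystander: black marker pen lying on the worktop at the far left, 136 mm long (y), 13 mm thick. Origin: under its middle. Leave it alone.
Mind the look-alikes: they are no part of the job. Leave any green or purple look-alike of the timer alone. Leave any purple or turquoise look-alike of the tube alone.

How it is judged:
By the outcome, as a careful person would: the job done as asked, in the order asked, and still so for the second after the job is handed in, with the robot touching nothing.
It also fails if it takes over 120 s, if anything falls off the work surface, if the arm or the gripper's body presses on something with over 40 N, if the wrist force passes 120 N, or if a joint passes its speed limit or range.

## Working session

There is one attempt and no reset: what is moved stays moved. The work goes in short steps, Python scripts to look and compute and a tool call to move; the robot and the scene stay as the last step left them, time stands still between calls to the robot, and variables do not carry over. Pictures are saved under pics/ and viewed, at most 14 in all, crops included, and the job is handed in when it is done.

Besides the shell and the picture viewer there is one more tool, called after ">>>" by a JSON object that holds its "fn" and its "kwargs". arm_command: Moves the arm, as the interface text tells. Shifts and turns lie within -1 to 1; 1 stands for 250 mm of shift or 90 degrees of turn. Its arguments: {"type":"object","properties":{"delta_pos":{"type":"array"},"delta_rot":{"type":"array"},"claw":{"type":"array"}},"required":["delta_pos","delta_rot","claw"]}

```bash
mkdir -p pics; ls; python3 - <<'E'
from cell import *
import cv2
for n in("side","top"):
    im=read_camera(n); cv2.imwrite(f"pics/{n}0.png",im[:,:,::-1])
    c=calibration(n); print(n,c["camera_matrix"],c["k1"],c["T"].round(3) if hasattr(c["T"],"round") else c["T"])
print(state())
E
```

```text
pics
side [[390.15690042   0.         258.50838851]
 [  0.         390.15690042 187.23888004]
 [  0.           0.           1.        ]] 0.015083079050354532 [[-9.04000e-01 -2.73000e-01  3.30000e-01  1.37286e+02]
 [-4.28000e-01  5.79000e-01 -6.94000e-01  9.63018e+02]
 [-2.00000e-03 -7.69000e-01 -6.40000e-01  8.27402e+02]
 [ 0.00000e+00  0.00000e+00  0.00000e+00  1.00000e+00]]
top [[370.46374474   0.         260.67305454]
 [  0.         370.46374474 190.24900422]
 [  0.           0.           1.        ]] -0.10190758822149878 [[-1.500000e-02 -9.870000e-01  1.570000e-01  3.579720e+02]
 [-1.000000e+00  1.200000e-02 -2.000000e-02  1.321300e+02]
 [ 1.800000e-02 -1.570000e-01 -9.870000e-01  1.089541e+03]
 [ 0.000000e+00  0.000000e+00  0.000000e+00  1.000000e+00]]
{'t': 0.1, 'joints': array([-1.24354084e+00,  4.91489508e-01,  1.55935162e+00,  9.01080497e-06,
        1.09167571e+00, -1.05610450e-01]), 'qvel': array([ 0.00233563, -0.00158848, -0.00200465,  0.00021377, -0.0026283 ,
       -0.00011354]), 'tau': array([ 1.69483195e-03, -6.13623691e+01, -2.58605021e+01,  6.93362346e-02,
        4.70055628e-02, -5.46261754e-05]), 'eef_pos': array([ 262.12665429, -567.16609152,  214.13895412]), 'tcp_rot': array([-3.14067447e+00, -1.05369561e-04,  4.32861736e-01]), 'ft_force': array([-0.64453129,  0.92553677, -0.2269231 ]), 'moment': array([-0.06249837, -0.01580021,  0.00820421]), 'grip_force': 0.0, 'opening': 0.9999720862128383}
```

View pics/top0.png

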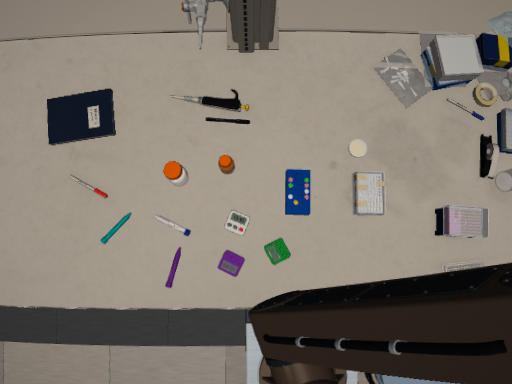

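View pics/side0.png

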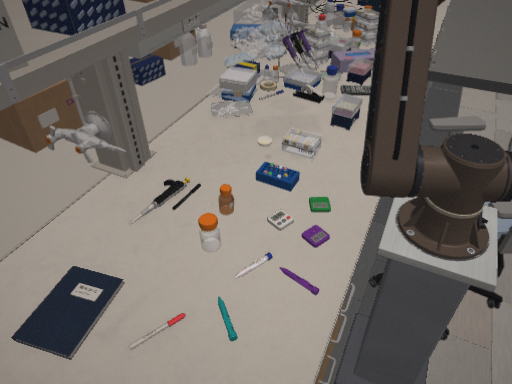

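The top view shows the rack at about (298,192), tip box (369,193), amber (226,163), white (175,172), timer (237,222), tube (173,225) with its blue cap on the right, petri dish (358,148) and marker (228,121). The side view shows the same things. I'll zoom in to measure.

```bash
cat > h.py <<'E'
import numpy as np, cv2
from cell import *
def grab(n,f=None):
    im=np.ascontiguousarray(read_camera(n)[:,:,::-1])
    if f: cv2.imwrite(f"pics/{f}.png",im)
    return im
def rays(n,uv):
    c=calibration(n);K=np.array(c["camera_matrix"]);T=np.array(c["T"])
    uv=np.atleast_2d(uv).astype(float)
    # ponytail: OpenCV's k1 model is the same as the text's
    s=cv2.undistortPoints(uv[:,None],K,np.array([c["k1"],0,0,0,0.]))[:,0]
    return T[:3,3],np.c_[s,np.ones(len(s))]@T[:3,:3].T
def plane(n,uv,z):
    o,d=rays(n,uv);return o+d*((z-o[2])/d[:,2])[:,None]
def tri(a,b):
    "midpoint and gap of the rays of top pixel a, side pixel b"
    o1,d1=rays("top",a);o2,d2=rays("side",b);d1,d2=d1[0],d2[0]
    s=np.linalg.lstsq(np.c_[d1,-d2],o2-o1,rcond=None)[0]
    p,q=o1+s[0]*d1,o2+s[1]*d2;return (p+q)/2,np.linalg.norm(p-q)
def proj(n,P):
    c=calibration(n);T=np.linalg.inv(c["T"])
    return cv2.projectPoints(np.atleast_2d(P).astype(float),cv2.Rodrigues(T[:3,:3])[0],T[:3,3],np.array(c["camera_matrix"]),np.array([c["k1"],0,0,0,0.]))[0][:,0]
def crop(f,im,x0,y0,x1,y1,k): cv2.imwrite(f"pics/{f}.png",cv2.resize(im[y0:y1,x0:x1],None,fx=k,fy=k,interpolation=cv2.INTER_CUBIC))
E
python3 - <<'E'
from h import *
t=cv2.imread("pics/top0.png");s=cv2.imread("pics/side0.png")
crop("topc",t,150,130,400,280,3);crop("sidec",s,190,120,350,290,3.5)
E
```

```text
(no output)
```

View pics/topc.png

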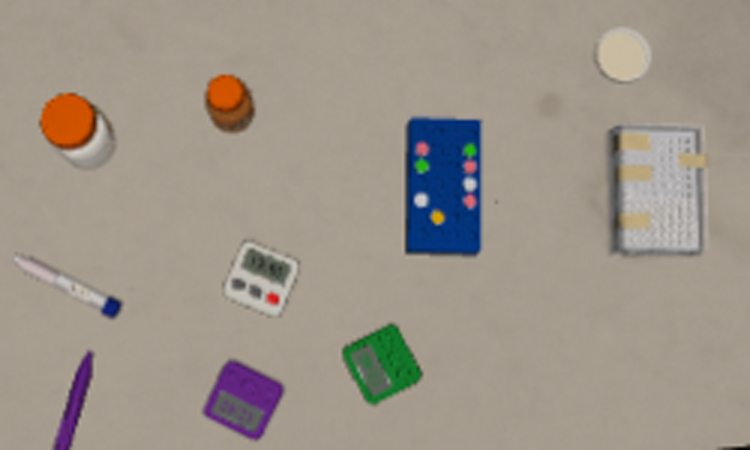

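View pics/sidec.png

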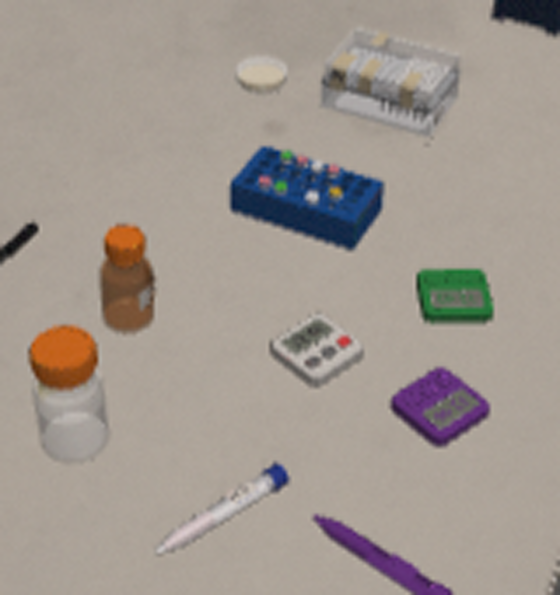

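```bash
cat >> h.py <<'E'
def blob(im,lo,hi,box,minA=8):
    "largest HSV blob in box: centroid, area, contour, minAreaRect"
    x0,y0,x1,y1=box
    h=cv2.cvtColor(cv2.resize(im[y0:y1,x0:x1],None,fx=4,fy=4,interpolation=cv2.INTER_CUBIC),cv2.COLOR_BGR2HSV)
    m=cv2.inRange(h,np.array(lo),np.array(hi));m=cv2.morphologyEx(m,cv2.MORPH_CLOSE,np.ones((9,9)))
    c=max(cv2.findContours(m,cv2.RETR_EXTERNAL,cv2.CHAIN_APPROX_NONE)[0],key=cv2.contourArea)
    M=cv2.moments(c);f=lambda p:(np.asarray(p)+.5)/4-.5+np.array([x0,y0])
    return dict(c=f([M["m10"]/M["m00"],M["m01"]/M["m00"]]),A=M["m00"]/16,cnt=f(c[:,0]),box=f(cv2.boxPoints(cv2.minAreaRect(c))))
OR=([3,180,120],[18,255,255]);BL=([105,120,40],[125,255,255])
E
python3 - <<'E'
from h import *
np.set_printoptions(precision=1,suppress=True)
t=cv2.imread("pics/top0.png");s=cv2.imread("pics/side0.png")
def two(n,lo,hi,bt,bs):
    a=blob(t,lo,hi,bt);b=blob(s,lo,hi,bs);p,g=tri(a["c"],b["c"])
    print(n,"centroid",p,"gap",g,"A",a["A"],b["A"],"top",a["c"],"side",b["c"]);return a,b
two("amberCap",*OR,(210,145,245,180),(212,178,240,205))
two("whiteCap",*OR,(155,150,200,195),(192,205,225,235))
two("tubeCap",*BL,(178,222,200,242),(255,248,280,268))
W=([0,0,165],[179,40,255])
a,b=two("timer",*W,(220,205,255,240),(264,206,298,233))
P=plane("top",a["box"],16);print(P,np.linalg.norm(np.diff(P,axis=0),axis=1),P.mean(0))
a,b=two("rack",*BL,(270,160,330,225),(250,160,305,195))
for z in(0,35):
    P=plane("top",a["box"],z);print(z,P,np.linalg.norm(np.diff(P,axis=0),axis=1),P.mean(0))
for z in(0,56):
    P=plane("top",(np.array([[620,127],[706,129],[703,255],[618,254]])+.5)/3-.5+[150,130],z);print("tips",z,P,np.linalg.norm(np.diff(P,axis=0),axis=1),P.mean(0))
a,b=two("tube",[0,0,160],[179,45,255],(152,210,195,245),(230,245,275,285))
print(a["box"])
P=plane("top",a["box"],10);print(P)
# tip pixels: topc(15,256) sidec(158,552)
u=(np.array([15,256])+.5)/3-.5+[150,130];v=(np.array([158,552])+.5)/3.5-.5+[190,120];print("tip",tri(u,v))
# lid corners both views (near-left, near-right, far-right, far-left)
for A,B in [((618,254),(437,100+12)),((706,129),(460,68)),]:
    print(A,tri((np.array(A)+.5)/3-.5+[150,130],(np.array(B)+.5)/3.5-.5+[190,120]))
for A,B in [((407,254),(352,215)),((481,254),(383,182)),((481,121),(265,148)),((408,120),(232,187))]:
    print("rack",A,tri((np.array(A)+.5)/3-.5+[150,130],(np.array(B)+.5)/3.5-.5+[190,120]))
E
```

```text
amberCap centroid [599.6 209.7  86.5] gap 5.674810312654494 A 158.5625 86.0625 top [225.3 162.5] side [225.6 189.5]
whiteCap centroid [575.3 354.2  97.2] gap 1.3712184819617848 A 239.65625 228.59375 top [172.  169.7] side [208.1 221. ]
tubeCap centroid [409.  326.6  12.9] gap 0.7212338185762657 A 20.71875 18.3125 top [186.6 232.1] side [269.1 255.3]
timer centroid [436.8 180.6   8.5] gap 0.5845582830399424 A 1207.5625 902.8125 top [237. 222.] side [280.5 219. ]
[[487.9 230.7  16. ]
 [486.6 129.4  16. ]
 [385.9 130.7  16. ]
 [387.2 230.7  16. ]] [101.3 100.7 100. ] [436.9 180.4  16. ]
rack centroid [523.8   2.2  15.3] gap 0.4815967167619817 A 1052.4375 717.03125 top [297.5 191.6] side [277.2 176.1]
0 [[459.8  38.2   0. ]
 [594.9  34.7   0. ]
 [594.1 -38.7   0. ]
 [458.7 -33.8   0. ]] [135.1  73.4 135.5] [526.9   0.1   0. ]
35 [[456.5  41.2  35. ]
 [587.3  37.8  35. ]
 [586.6 -33.2  35. ]
 [455.5 -28.5  35. ]] [130.8  71.1 131.1] [521.5   4.3  35. ]
tips 0 [[ 583.9 -181.4    0. ]
 [ 581.1 -270.8    0. ]
 [ 452.6 -258.9    0. ]
 [ 455.1 -172.2    0. ]] [ 89.4 129.   86.8] [ 518.2 -220.8
[... 250 characters left out ...]
] side [252.  264.5]
[[151.6 209.6]
 [194.4 209.6]
 [194.4 244.4]
 [151.6 244.4]]
[[476.1 431.6  10. ]
 [474.7 305.3  10. ]
 [373.7 304.3  10. ]
 [374.7 429.1  10. ]]
tip (array([461.2, 424. ,   3.8]), np.float64(0.9777311456102836))
(618, 254) (array([ 451.5, -163.1,   33.4]), np.float64(1.3152831374509375))
(706, 129) (array([ 518.5, -268.3,   24.4]), np.float64(114.6291759348212))
rack (407, 254) (array([458. ,  43.4,  45.9]), np.float64(7.87135854968947))
rack (481, 254) (array([456.4, -29. ,  34.4]), np.float64(4.463760717203613))
rack (481, 121) (array([584.9, -34.8,  31. ]), np.float64(0.23456494299994793))
rack (408, 120) (array([586.6,  36.8,  31.9]), np.float64(0.4796257626726067))
```

```bash
python3 - <<'E'
from h import *
t=cv2.imread("pics/top0.png");s=cv2.imread("pics/side0.png")
r=lambda im,x0,y0,w,h,k:cv2.resize(im[y0:y0+h,x0:x0+w],None,fx=k,fy=k,interpolation=cv2.INTER_CUBIC)
A=r(t,348,165,44,55,10); B=r(s,278,125,50,37,7); C=r(t,150,210,50,32,7)
o=np.zeros((560,800,3),np.uint8);o[:550,:440]=A;o[:259,445:795]=B;o[265:489,445:795]=C
cv2.imwrite("pics/mont.png",o)
for im,pts in((t,[(237,222),(228,222),(173,225),(165,221),(205,215),(186,232),(226,170),(226,162)]),(s,[(280,222),(250,265),(226,205),(240,240)])):
    h=cv2.cvtColor(im,cv2.COLOR_BGR2HSV);print([tuple(h[v,u]) for u,v in pts])
E
```

```text
[(np.uint8(30), np.uint8(18), np.uint8(156)), (np.uint8(18), np.uint8(18), np.uint8(172)), (np.uint8(10), np.uint8(16), np.uint8(186)), (np.uint8(0), np.uint8(23), np.uint8(197)), (np.uint8(18), np.uint8(37), np.uint8(167)), (np.uint8(115), np.uint8(214), np.uint8(117)), (np.uint8(13), np.uint8(192), np.uint8(122)), (np.uint8(12), np.uint8(255), np.uint8(208))]
[(np.uint8(10), np.uint8(8), np.uint8(99)), (np.uint8(10), np.uint8(10), np.uint8(156)), (np.uint8(13), np.uint8(133), np.uint8(128)), (np.uint8(17), np.uint8(29), np.uint8(174))]
```

View pics/mont.png

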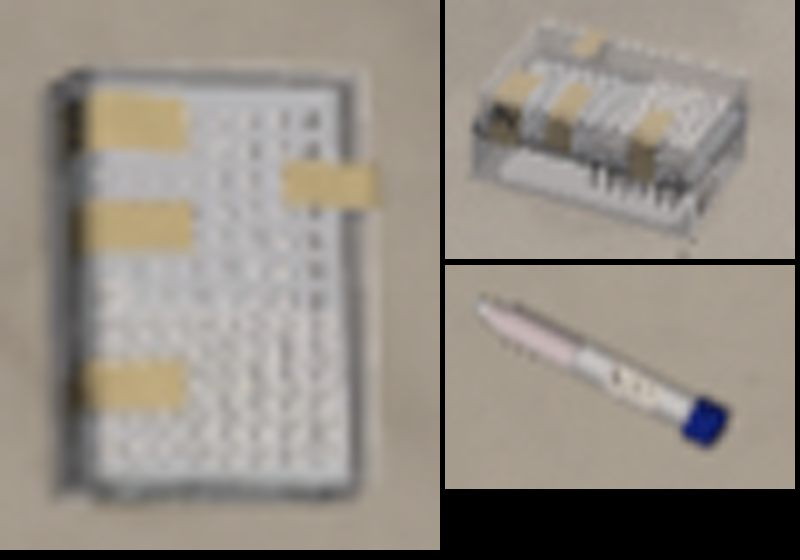

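The tip box lid spans about (85..370, 65..495) in the x10 crop. The tube runs from its point at upper left to the blue cap at lower right. Next I'll tighten the masks and fit edges.

```bash
python3 - <<'E'
from h import *
np.set_printoptions(precision=2,suppress=True)
t=cv2.imread("pics/top0.png");s=cv2.imread("pics/side0.png")
# rack edges, top view
R=blob(t,*BL,(270,160,330,225));c=R["c"]
q=R["cnt"]-c
def line(sel,z):
    P=plane("top",R["cnt"][sel],z)[:,:2]; f=cv2.fitLine(P.astype(np.float32),cv2.DIST_HUBER,0,.01,.01).ravel(); return f
print("cnt ext",q.min(0),q.max(0))
for n,sel,z in(("right",(q[:,0]>10)&(abs(q[:,1])<17),35),("left",(q[:,0]<-10)&(abs(q[:,1])<17),0),("far",(q[:,1]<-19)&(abs(q[:,0])<9),35),("near",(q[:,1]>19)&(abs(q[:,0])<9),0)):
    f=line(sel,z);print(n,f,"slope",np.arctan2(f[1],f[0]))
L=([0,0,0],[179,27,255])
T=blob(t,[0,0,60],[179,27,255],(218,203,258,241));S=blob(s,[0,0,60],[179,24,255],(262,204,300,233))
P=plane("top",T["box"],12);print("timer",T["A"],P[:,:2],np.linalg.norm(np.diff(P,axis=0),axis=1),P.mean(0),tri(T["c"],S["c"]),S["A"])
for k in(1,2):print("ang",np.arctan2(*(P[k]-P[k-1])[[1,0]]))
A=blob(t,[3,220,175],[18,255,255],(210,145,245,180));B=blob(s,[3,220,150],[18,255,255],(212,178,240,205))
print("amber",A["A"],B["A"],A["c"],B["c"],tri(A["c"],B["c"]))
U=blob(t,[0,0,140],[179,28,255],(148,208,190,240),);V=blob(s,[0,0,120],[179,24,255],(230,245,272,285))
print("tube barrel",U["A"],V["A"],tri(U["c"],V["c"]))
P=plane("top",U["cnt"],10)[:,:2];f=cv2.fitLine(P.astype(np.float32),cv2.DIST_L2,0,.01,.01).ravel();print("axis",f,np.sort((P-f[2:])@f[:2])[[0,-1]],np.sort((P-f[2:])@[-f[1],f[0]])[[0,-1]])
# tips from x10 crop
p=lambda a:(np.array(a,float)+.5)/10-.5+[348,165]
Q=plane("top",p([(85,68),(368,72),(360,495),(80,492)]),56)[:,:2];print("lid",Q,Q.mean(0),np.linalg.norm(np.diff(Q,axis=0),axis=1))
# lid far-right corner side view, mont (535,22)->
b=lambda a:(np.array(a,float)-[445,0]+.5)/7-.5+[278,125]
for a,c_ in(((368,72),(532,22)),((360,495),(748,76))):print("tri lid",tri(p([a])[0],b(c_)))
E
```

```text
cnt ext [-12.09 -22.49] [12.16 22.26]
right [  1.    -0.04 524.09 -30.21] slope -0.03584756
left [  1.    -0.04 523.09  36.2 ] slope -0.041972075
far [  0.04   1.   586.1    2.38] slope 1.5285188
near [  0.04   1.   460.22   7.  ] slope 1.5264624
timer 411.0625 [[420.71 221.82]
 [476.28 197.53]
 [450.9  141.02]
 [395.67 165.65]] [60.65 61.95 60.47] [435.89 181.5   12.  ] (array([437.14, 181.86,   6.92]), np.float64(2.4222720126883805)) 319.25
ang -0.4120791057058818
ang -1.9929628534753943
amber 84.0 24.21875 [224.49 160.11] [226.19 187.02] (array([600.47, 210.07,  97.06]), np.float64(1.1402200130494171))
tube barrel 154.375 218.3125 (array([434.67, 375.85,   9.9 ]), np.float64(1.0951508484051067))
axis [  0.47   0.88 434.23 376.38] [-50.17  57.18] [-9.82  9.7 ]
lid [[ 574.24 -164.59]
 [ 572.38 -248.36]
 [ 449.54 -237.64]
 [ 451.81 -156.31]] [ 511.99 -201.73] [ 83.79 123.3   81.36]
tri lid (array([ 576.48, -248.82,   52.36]), np.float64(6.890301210968731))
tri lid (array([ 451.54, -235.83,   59.31]), np.float64(4.740794043016975))
```

Measured, all consistent with the sizes given:

| Thing | Position (mm) | Yaw (rad) |
|---|---|---|
| Rack centre | (523.1, 3.0) | -0.042 |
| Tip box centre | (514, -202) | parallel to the rack |
| Amber bottle | (600.5, 210) | – |
| White bottle | (575, 354) | – |
| Timer | (436.4, 181.6) | -0.412 |
| Tube centre | (433.5, 372) | – |

I'm moving above the amber bottle with the fingers closing along x.

>>> {"fn": "arm_command", "kwargs": {"delta_pos": [[0.27, 0.62, -0.05], [0.27, 0.62, -0.05], [0.27, 0.62, -0.05], [0.27, 0.62, -0.05], [0.27, 0.62, -0.05]], "delta_rot": [[0, 0, 0.14], [0, 0, 0.14], [0, 0, 0.14], [0, 0, 0.14], [0, 0, 0.14]], "claw": [0, 0, 0, 0, 0]}}

```text
t: 0.52
eef_pos: [330.8, -406.8, 201.6]
tcp_rot: [-3.139, -0.001, 0.656]
ft_force: [0.9, -1.0, 0.6]
opening: 0.999
grip_force: 0.0
```

>>> {"fn": "arm_command", "kwargs": {"delta_pos": [[0.27, 0.62, -0.05], [0.27, 0.62, -0.05], [0.27, 0.62, -0.05], [0.27, 0.62, -0.05], [0.27, 0.62, -0.05]], "delta_rot": [[0, 0, 0.14], [0, 0, 0.14], [0, 0, 0.14], [0, 0, 0.14], [0, 0, 0.14]], "claw": [0, 0, 0, 0, 0]}}

```text
t: 0.93
eef_pos: [398.2, -252.4, 189.2]
tcp_rot: [-3.14, -0.001, 0.876]
ft_force: [0.8, -0.4, 0.5]
opening: 1.001
grip_force: 0.0
```

>>> {"fn": "arm_command", "kwargs": {"delta_pos": [[0.27, 0.62, -0.05], [0.27, 0.62, -0.05], [0.27, 0.62, -0.05], [0.27, 0.62, -0.05], [0.27, 0.62, -0.05]], "delta_rot": [[0, 0, 0.14], [0, 0, 0.14], [0, 0, 0.14], [0, 0, 0.14], [0, 0, 0.14]], "claw": [0, 0, 0, 0, 0]}}

```text
t: 1.35
eef_pos: [466.0, -97.8, 176.7]
tcp_rot: [-3.141, -0.001, 1.097]
ft_force: [0.2, -0.3, -0.5]
opening: 1.002
grip_force: 0.0
```

>>> {"fn": "arm_command", "kwargs": {"delta_pos": [[0.27, 0.62, -0.05], [0.27, 0.62, -0.05], [0.27, 0.62, -0.05], [0.27, 0.62, -0.05], [0.27, 0.62, -0.05]], "delta_rot": [[0, 0, 0.14], [0, 0, 0.14], [0, 0, 0.14], [0, 0, 0.14], [0, 0, 0.14]], "claw": [0, 0, 0, 0, 0]}}

```text
t: 1.77
eef_pos: [534.0, 57.0, 164.0]
tcp_rot: [3.141, -0.001, 1.316]
ft_force: [-0.5, -0.6, -0.3]
opening: 1.002
grip_force: 0.0
```

>>> {"fn": "arm_command", "kwargs": {"delta_pos": [[0.27, 0.62, -0.05], [0.27, 0.62, -0.05], [0.27, 0.62, -0.05], [0.27, 0.62, -0.05], [0.27, 0.62, -0.05]], "delta_rot": [[0, 0, 0.14], [0, 0, 0.14], [0, 0, 0.14], [0, 0, 0.14], [0, 0, 0.14]], "claw": [0, 0, 0, 0, 0]}}

```text
t: 2.18
eef_pos: [601.4, 212.1, 151.1]
tcp_rot: [3.141, -0.001, 1.535]
ft_force: [0.6, -0.6, -0.2]
opening: 0.999
grip_force: 0.0
```

>>> {"fn": "arm_command", "kwargs": {"delta_pos": [[0, 0, 0], [0, 0, 0], [0, 0, 0], [0, 0, 0], [0, 0, 0]], "delta_rot": [[0, 0, 0], [0, 0, 0], [0, 0, 0], [0, 0, 0], [0, 0, 0]], "claw": [0, 0, 0, 0, 0]}}

```text
t: 2.6
eef_pos: [599.7, 206.4, 152.6]
tcp_rot: [3.141, -0.0, 1.531]
ft_force: [0.7, 0.4, -0.7]
opening: 0.997
grip_force: 0.0
```

```bash
python3 - <<'E'
from h import *
np.set_printoptions(precision=2,suppress=True)
for i in range(2): s=state();print(s["eef_pos"],s["joints"])
t=grab("top","top1");s=grab("side","side1")
print(state()["eef_pos"])
crop("v1",np.vstack([t[130:280,150:400],s[130:280,150:400]]),0,0,250,300,2)
E
```

```text
[599.65 206.4  152.55] [ 0.23  0.57  1.6  -0.    0.97  0.27]
[599.65 206.4  152.55] [ 0.23  0.57  1.6  -0.    0.97  0.27]
[599.71 206.78 152.53]
```

View pics/v1.png

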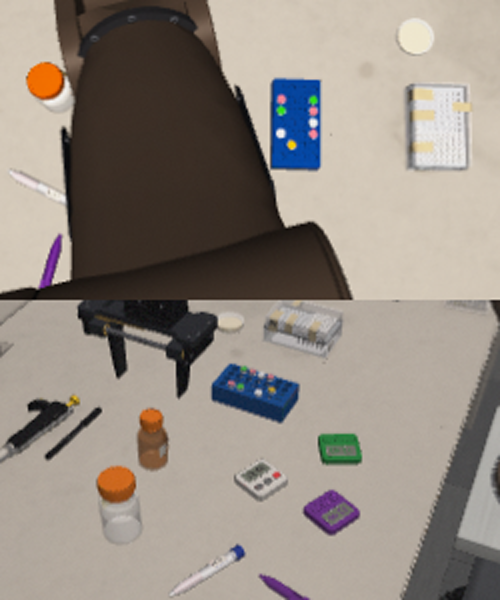

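The side view shows the open fingers above the amber bottle at about (145,370 in the crop). The arm has settled on its commanded pose. Descending and gripping.

>>> {"fn": "arm_command", "kwargs": {"delta_pos": [[0.003, 0.01, -0.1], [0.003, 0.01, -0.2], [0.003, 0.01, -0.3], [0.003, 0.01, -0.4], [0.003, 0.01, -0.488]], "delta_rot": [[0, 0, 0], [0, 0, 0], [0, 0, 0], [0, 0, 0], [0, 0, 0]], "claw": [0, 0, 0, 0, 0]}}

```text
t: 3.12
eef_pos: [600.1, 209.7, 28.9]
tcp_rot: [-3.141, 0.0, 1.532]
ft_force: [0.4, 0.1, -0.0]
opening: 0.999
grip_force: 0.0
```

>>> {"fn": "arm_command", "kwargs": {"delta_pos": [[0, 0, 0], [0, 0, 0], [0, 0, 0], [0, 0, 0], [0, 0, 0]], "delta_rot": [[0, 0, 0], [0, 0, 0], [0, 0, 0], [0, 0, 0], [0, 0, 0]], "claw": [0, 0.3, 0.4, 0.6, 0.6]}}

```text
t: 3.53
eef_pos: [601.1, 210.2, 31.7]
tcp_rot: [3.139, -0.001, 1.532]
ft_force: [0.2, 1.0, -0.7]
opening: 0.775
grip_force: 0.0
```

>>> {"fn": "arm_command", "kwargs": {"delta_pos": [[0, 0, 0], [0, 0, 0], [0, 0, 0], [0, 0, 0], [0, 0, 0]], "delta_rot": [[0, 0, 0], [0, 0, 0], [0, 0, 0], [0, 0, 0], [0, 0, 0]], "claw": [0.8, 1, 1, 1, 1]}}

```text
t: 3.95
eef_pos: [600.6, 210.1, 30.4]
tcp_rot: [3.141, -0.0, 1.532]
ft_force: [-0.2, -0.3, 2.2]
opening: 0.479
grip_force: 30.0
```

>>> {"fn": "arm_command", "kwargs": {"delta_pos": [[0, 0, 0.04], [0, 0, 0.1], [0, 0, 0.18], [0, 0, 0.26], [0, 0, 0.3]], "delta_rot": [[0, 0, 0], [0, 0, 0], [0, 0, 0], [0, 0, 0], [0, 0, 0]], "claw": [1, 1, 1, 1, 1]}}

```text
t: 4.37
eef_pos: [601.0, 210.3, 107.8]
tcp_rot: [3.139, -0.001, 1.532]
ft_force: [-0.5, -0.4, -0.5]
opening: 0.473
grip_force: 30.0
```

>>> {"fn": "arm_command", "kwargs": {"delta_pos": [[-0.01, -0.04, 0], [-0.03, -0.12, 0], [-0.055, -0.21, 0], [-0.08, -0.31, 0], [-0.109, -0.413, 0]], "delta_rot": [[0, 0, 0], [0, 0, 0], [0, 0, 0], [0, 0, 0], [0, 0, 0]], "claw": [1, 1, 1, 1, 1]}}

```text
t: 4.78
eef_pos: [572.0, 105.5, 104.1]
tcp_rot: [-3.14, 0.0, 1.533]
ft_force: [0.8, -0.4, -1.8]
opening: 0.474
grip_force: 30.0
```

>>> {"fn": "arm_command", "kwargs": {"delta_pos": [[-0.022, -0.083, 0], [-0.044, -0.166, 0], [-0.066, -0.249, 0], [-0.088, -0.332, 0], [-0.109, -0.413, 0]], "delta_rot": [[0, 0, 0], [0, 0, 0], [0, 0, 0], [0, 0, 0], [0, 0, 0]], "claw": [1, 1, 1, 1, 1]}}

```text
t: 5.2
eef_pos: [544.5, 2.1, 104.2]
tcp_rot: [-3.14, -0.0, 1.532]
ft_force: [1.1, -0.1, -1.4]
opening: 0.471
grip_force: 30.0
```

>>> {"fn": "arm_command", "kwargs": {"delta_pos": [[-0.03, -0.11, 0], [-0.056, -0.21, 0], [-0.08, -0.3, 0], [-0.1, -0.38, 0], [-0.11, -0.412, 0]], "delta_rot": [[0, 0, 0], [0, 0, 0], [0, 0, 0], [0, 0, 0], [0, 0, 0]], "claw": [1, 1, 1, 1, 1]}}

```text
t: 5.62
eef_pos: [517.0, -101.6, 104.3]
tcp_rot: [-3.14, -0.0, 1.531]
ft_force: [0.5, 0.6, -1.6]
opening: 0.475
grip_force: 30.0
```

>>> {"fn": "arm_command", "kwargs": {"delta_pos": [[0, 0, -0.06], [0, 0, -0.13], [0, 0, -0.2], [0, 0, -0.26], [0, 0, -0.28]], "delta_rot": [[0, 0, 0], [0, 0, 0], [0, 0, 0], [0, 0, 0], [0, 0, 0]], "claw": [1, 1, 1, 1, 1]}}

```text
t: 6.03
eef_pos: [517.0, -98.9, 32.9]
tcp_rot: [-3.138, -0.001, 1.532]
ft_force: [0.3, 0.4, -1.5]
opening: 0.472
grip_force: 30.0
```

>>> {"fn": "arm_command", "kwargs": {"delta_pos": [[0, 0, -0.01], [0, 0, -0.016], [0, 0, -0.018], [0, 0, -0.018], [0, 0, -0.018]], "delta_rot": [[0, 0, 0], [0, 0, 0], [0, 0, 0], [0, 0, 0], [0, 0, 0]], "claw": [1, 1, 1, 1, 1]}}

```text
t: 6.45
eef_pos: [518.7, -99.4, 31.3]
tcp_rot: [3.141, 0.0, 1.532]
ft_force: [1.1, 0.2, 0.1]
opening: 0.471
grip_force: 30.0
```

```bash
python3 - <<'E'
from h import *
np.set_printoptions(precision=2,suppress=True)
s=grab("side","side2")
B=blob(s,[3,180,120],[18,255,255],(200,110,330,215));P=plane("side",B["c"],87.5);print(B["c"],B["A"],P,state()["eef_pos"],state()["ft_force"])
E
```

```text
[290.68 143.92] 48.0 [[518.35 -95.84  87.5 ]] [518.63 -99.41  31.21] [ 0.08 -0.74 -1.1 ]
```

>>> {"fn": "arm_command", "kwargs": {"delta_pos": [[0, 0, -0.002], [0, 0, -0.003], [0, 0, -0.003], [0, 0, -0.003], [0, 0, -0.003]], "delta_rot": [[0, 0, 0], [0, 0, 0], [0, 0, 0], [0, 0, 0], [0, 0, 0]], "claw": [1, 0.5, 0.4, 0.3, 0.25]}}

```text
t: 6.92
eef_pos: [518.4, -99.4, 30.0]
tcp_rot: [3.141, 0.0, 1.532]
ft_force: [-0.3, 1.0, -0.6]
opening: 0.651
grip_force: 0.0
```

>>> {"fn": "arm_command", "kwargs": {"delta_pos": [[0, 0, 0], [0, 0, 0], [0, 0, 0], [0, 0, 0.02], [0, 0, 0.08]], "delta_rot": [[0, 0, 0], [0, 0, 0], [0, 0, 0], [0, 0, 0], [0, 0, 0]], "claw": [0.2, 0.2, 0.2, 0.2, 0.2]}}

```text
t: 7.33
eef_pos: [517.6, -99.2, 49.0]
tcp_rot: [-3.139, -0.001, 1.532]
ft_force: [-0.1, 0.4, -0.7]
opening: 0.798
grip_force: 0.0
```

>>> {"fn": "arm_command", "kwargs": {"delta_pos": [[0, 0, 0.08], [0, 0, 0.18], [0, 0, 0.28], [0, 0, 0.38], [0, 0, 0.41]], "delta_rot": [[0, 0, 0], [0, 0, 0], [0, 0, 0], [0, 0, 0], [0, 0, 0]], "claw": [0, 0, 0, 0, 0]}}

```text
t: 7.75
eef_pos: [519.4, -99.6, 156.0]
tcp_rot: [3.137, 0.001, 1.532]
ft_force: [0.2, 0.4, 0.8]
opening: 0.999
grip_force: 0.0
```

>>> {"fn": "arm_command", "kwargs": {"delta_pos": [[0.02, 0.12, 0], [0.04, 0.24, 0], [0.05, 0.36, 0], [0.06, 0.48, 0], [0.076, 0.605, 0]], "delta_rot": [[0, 0, 0], [0, 0, 0], [0, 0, 0], [0, 0, 0], [0, 0, 0]], "claw": [0, 0, 0, 0, 0]}}

```text
t: 8.17
eef_pos: [537.0, 53.1, 152.2]
tcp_rot: [-3.141, 0.0, 1.532]
ft_force: [0.0, 0.2, 0.9]
opening: 1.003
grip_force: 0.0
```

>>> {"fn": "arm_command", "kwargs": {"delta_pos": [[0.02, 0.12, 0], [0.04, 0.24, 0], [0.05, 0.36, 0], [0.06, 0.48, 0], [0.075, 0.605, 0]], "delta_rot": [[0, 0, 0], [0, 0, 0], [0, 0, 0], [0, 0, 0], [0, 0, 0]], "claw": [0, 0, 0, 0, 0]}}

```text
t: 8.58
eef_pos: [555.7, 204.5, 152.1]
tcp_rot: [-3.141, 0.0, 1.532]
ft_force: [0.9, 0.2, -0.5]
opening: 0.998
grip_force: 0.0
```

>>> {"fn": "arm_command", "kwargs": {"delta_pos": [[0.02, 0.12, 0], [0.04, 0.24, 0], [0.05, 0.36, 0], [0.06, 0.48, 0], [0.075, 0.605, 0]], "delta_rot": [[0, 0, 0], [0, 0, 0], [0, 0, 0], [0, 0, 0], [0, 0, 0]], "claw": [0, 0, 0, 0, 0]}}

```text
t: 9.0
eef_pos: [574.5, 355.7, 151.9]
tcp_rot: [-3.141, 0.001, 1.532]
ft_force: [0.2, -0.0, 0.6]
opening: 1.001
grip_force: 0.0
```

```bash
python3 - <<'E'
from h import *
np.set_printoptions(precision=2,suppress=True)
t=grab("top","top3");s=grab("side","side3")
A=blob(t,[3,220,175],[18,255,255],(300,140,380,240));B=blob(s,*OR,(270,110,320,185))
print(A["c"],A["A"],B["c"],B["A"],plane("top",A["c"],96),tri(A["c"],B["c"]),plane("side",B["c"],87.5))
P=B["cnt"];print(P.min(0),P.max(0))
st=state();print(st["eef_pos"],st["joints"])
crop("v3",np.hstack([t[140:240,280:400],s[110:210,230:350]]),0,0,240,100,3)
E
```

```text
[337.49 189.35] 94.21875 [291.1  143.73] 58.75 [[516.   -98.45  96.  ]] (array([ 518.17, -100.82,   85.28]), np.float64(0.959452753365502)) [[517.51 -97.56  87.5 ]]
[286.62 139.88] [295.12 148.12]
[574.45 358.11 151.58] [0.46 0.63 1.49 0.   1.03 0.49]
```

View pics/v3.png

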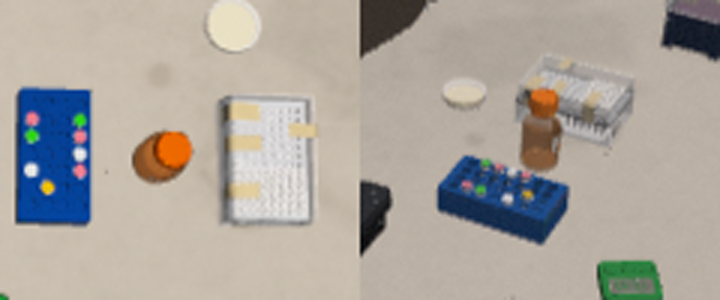

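The amber bottle stands upright at about (517.5, -99), right of the rack at (165,155) in the crop, as aimed. Now the white bottle.

>>> {"fn": "arm_command", "kwargs": {"delta_pos": [[0, 0, 0], [0, 0, -0.1], [0, 0, -0.22], [0, 0, -0.34], [0, 0, -0.454]], "delta_rot": [[0, 0, 0], [0, 0, 0], [0, 0, 0], [0, 0, 0], [0, 0, 0]], "claw": [0, 0, 0, 0, 0]}}

```text
t: 9.52
eef_pos: [574.7, 352.8, 37.7]
tcp_rot: [-3.141, 0.0, 1.531]
ft_force: [0.8, -0.7, -0.0]
opening: 1.0
grip_force: 0.0
```

>>> {"fn": "arm_command", "kwargs": {"delta_pos": [[0, 0, 0], [0, 0, 0], [0, 0, 0], [0, 0, 0], [0, 0, 0]], "delta_rot": [[0, 0, 0], [0, 0, 0], [0, 0, 0], [0, 0, 0], [0, 0, 0]], "claw": [0.1, 0.2, 0.3, 0.4, 0.6]}}

```text
t: 9.93
eef_pos: [575.7, 354.5, 40.9]
tcp_rot: [3.139, -0.001, 1.532]
ft_force: [0.0, 0.1, 0.1]
opening: 0.705
grip_force: 0.0
```

>>> {"fn": "arm_command", "kwargs": {"delta_pos": [[0, 0, 0], [0, 0, 0], [0, 0, 0], [0, 0, 0], [0, 0, 0]], "delta_rot": [[0, 0, 0], [0, 0, 0], [0, 0, 0], [0, 0, 0], [0, 0, 0]], "claw": [0.8, 1, 1, 1, 1]}}

```text
t: 10.35
eef_pos: [575.2, 354.6, 39.9]
tcp_rot: [3.14, -0.001, 1.532]
ft_force: [-0.9, -0.5, 6.5]
opening: 0.573
grip_force: 30.0
```

>>> {"fn": "arm_command", "kwargs": {"delta_pos": [[0, 0, 0.04], [0, 0, 0.1], [0, 0, 0.18], [0, 0, 0.26], [0, 0, 0.3]], "delta_rot": [[0, 0, 0], [0, 0, 0], [0, 0, 0], [0, 0, 0], [0, 0, 0]], "claw": [1, 1, 1, 1, 1]}}

```text
t: 10.77
eef_pos: [575.5, 354.7, 116.7]
tcp_rot: [3.139, -0.001, 1.532]
ft_force: [-0.0, 0.3, -1.0]
opening: 0.574
grip_force: 29.9
```

>>> {"fn": "arm_command", "kwargs": {"delta_pos": [[-0.015, -0.045, 0], [-0.04, -0.13, 0], [-0.075, -0.23, 0], [-0.11, -0.34, 0], [-0.1485, -0.45, 0]], "delta_rot": [[0, 0, 0], [0, 0, 0], [0, 0, 0], [0, 0, 0], [0, 0, 0]], "claw": [1, 1, 1, 1, 1]}}

```text
t: 11.18
eef_pos: [537.1, 240.9, 113.9]
tcp_rot: [-3.141, 0.0, 1.533]
ft_force: [-0.1, -0.0, -2.4]
opening: 0.573
grip_force: 29.9
```

>>> {"fn": "arm_command", "kwargs": {"delta_pos": [[-0.03, -0.09, 0], [-0.06, -0.18, 0], [-0.09, -0.27, 0], [-0.12, -0.36, 0], [-0.1485, -0.45, 0]], "delta_rot": [[0, 0, 0], [0, 0, 0], [0, 0, 0], [0, 0, 0], [0, 0, 0]], "claw": [1, 1, 1, 1, 1]}}

```text
t: 11.6
eef_pos: [500.0, 128.4, 114.1]
tcp_rot: [3.142, 0.0, 1.533]
ft_force: [0.3, -0.7, -1.3]
opening: 0.572
grip_force: 29.9
```

>>> {"fn": "arm_command", "kwargs": {"delta_pos": [[-0.03, -0.09, 0], [-0.06, -0.18, 0], [-0.09, -0.27, 0], [-0.12, -0.36, 0], [-0.1485, -0.45, 0]], "delta_rot": [[0, 0, 0], [0, 0, 0], [0, 0, 0], [0, 0, 0], [0, 0, 0]], "claw": [1, 1, 1, 1, 1]}}

```text
t: 12.02
eef_pos: [462.9, 15.9, 114.1]
tcp_rot: [3.141, 0.0, 1.533]
ft_force: [-0.4, 0.3, -1.2]
opening: 0.574
grip_force: 29.9
```

>>> {"fn": "arm_command", "kwargs": {"delta_pos": [[-0.04, -0.12, 0], [-0.08, -0.24, 0], [-0.11, -0.34, 0], [-0.135, -0.41, 0], [-0.1485, -0.45, 0]], "delta_rot": [[0, 0, 0], [0, 0, 0], [0, 0, 0], [0, 0, 0], [0, 0, 0]], "claw": [1, 1, 1, 1, 1]}}

```text
t: 12.43
eef_pos: [425.7, -97.2, 114.1]
tcp_rot: [3.141, 0.0, 1.531]
ft_force: [-0.6, 0.2, -0.9]
opening: 0.573
grip_force: 29.9
```

>>> {"fn": "arm_command", "kwargs": {"delta_pos": [[0, 0, -0.06], [0, 0, -0.13], [0, 0, -0.2], [0, 0, -0.26], [0, 0, -0.28]], "delta_rot": [[0, 0, 0], [0, 0, 0], [0, 0, 0], [0, 0, 0], [0, 0, 0]], "claw": [1, 1, 1, 1, 1]}}

```text
t: 12.85
eef_pos: [425.9, -95.1, 42.4]
tcp_rot: [-3.14, -0.001, 1.533]
ft_force: [-0.2, -0.4, -0.8]
opening: 0.572
grip_force: 29.9
```

>>> {"fn": "arm_command", "kwargs": {"delta_pos": [[0, 0, -0.01], [0, 0, -0.017], [0, 0, -0.019], [0, 0, -0.019], [0, 0, -0.019]], "delta_rot": [[0, 0, 0], [0, 0, 0], [0, 0, 0], [0, 0, 0], [0, 0, 0]], "claw": [1, 1, 1, 1, 1]}}

```text
t: 13.27
eef_pos: [426.8, -95.7, 39.9]
tcp_rot: [3.14, 0.0, 1.533]
ft_force: [-1.3, 0.7, 3.6]
opening: 0.575
grip_force: 30.0
```

```bash
python3 - <<'E'
from h import *
s=state();print(s["eef_pos"].round(1),s["joints"].round(2),s["ft_force"].round(1))
E
```

```text
[426.8 -95.7  39.9] [-0.37  0.53  2.17  0.    0.43 -0.33] [-1.3  0.7  3.6]
```

>>> {"fn": "arm_command", "kwargs": {"delta_pos": [[0, 0, 0], [0, 0, 0], [0, 0, 0], [0, 0, 0], [0, 0, 0]], "delta_rot": [[0, 0, 0], [0, 0, 0], [0, 0, 0], [0, 0, 0], [0, 0, 0]], "claw": [0.42, 0.38, 0.34, 0.3, 0.25]}}

```text
t: 13.68
eef_pos: [426.5, -95.7, 39.2]
tcp_rot: [3.141, 0.0, 1.532]
ft_force: [0.0, -0.8, 0.1]
opening: 0.723
grip_force: 0.0
```

>>> {"fn": "arm_command", "kwargs": {"delta_pos": [[0, 0, 0], [0, 0, 0], [0, 0, 0.01], [0, 0, 0.05], [0, 0, 0.11]], "delta_rot": [[0, 0, 0], [0, 0, 0], [0, 0, 0], [0, 0, 0], [0, 0, 0]], "claw": [0.22, 0.22, 0.22, 0.22, 0.22]}}

```text
t: 14.1
eef_pos: [425.9, -95.5, 66.3]
tcp_rot: [-3.14, -0.001, 1.532]
ft_force: [-0.4, -0.3, 0.3]
opening: 0.781
grip_force: 0.0
```

>>> {"fn": "arm_command", "kwargs": {"delta_pos": [[0, 0, 0.08], [0, 0, 0.16], [0, 0, 0.25], [0, 0, 0.32], [0, 0, 0.334]], "delta_rot": [[0, 0, 0], [0, 0, 0], [0, 0, 0], [0, 0, 0], [0, 0, 0]], "claw": [0.22, 0.22, 0, 0, 0]}}

```text
t: 14.52
eef_pos: [427.2, -95.9, 152.7]
tcp_rot: [3.138, 0.001, 1.532]
ft_force: [-0.5, 0.8, 0.2]
opening: 0.937
grip_force: 0.0
```

>>> {"fn": "arm_command", "kwargs": {"delta_pos": [[0.004, 0.1, 0], [0.008, 0.21, 0], [0.012, 0.32, 0], [0.016, 0.43, 0], [0.0195, 0.5545, 0]], "delta_rot": [[0, 0, -0.03], [0, 0, -0.06], [0, 0, -0.09], [0, 0, -0.11], [0, 0, -0.12]], "claw": [0, 0, 0, 0, 0]}}

```text
t: 14.93
eef_pos: [431.0, 44.0, 149.7]
tcp_rot: [-3.141, 0.0, 1.341]
ft_force: [0.1, -0.1, 0.0]
opening: 0.999
grip_force: 0.0
```

>>> {"fn": "arm_command", "kwargs": {"delta_pos": [[0.004, 0.12, 0], [0.008, 0.24, 0], [0.012, 0.36, 0], [0.016, 0.46, 0], [0.0195, 0.5545, 0]], "delta_rot": [[0, 0, -0.03], [0, 0, -0.06], [0, 0, -0.09], [0, 0, -0.11], [0, 0, -0.121]], "claw": [0, 0, 0, 0, 0]}}

```text
t: 15.35
eef_pos: [435.7, 183.2, 149.6]
tcp_rot: [-3.141, 0.0, 1.153]
ft_force: [0.6, -0.3, 0.4]
opening: 1.001
grip_force: 0.0
```

```bash
python3 - <<'E'
from h import *
np.set_printoptions(precision=2,suppress=True)
t=grab("top","top4");s=grab("side","side4")
h=lambda *a:blob(*a)
for n,bt,bs in(("amber",(325,175,352,202),(275,120,310,158)),("white",(300,200,352,252),(290,140,345,195))):
    try:
        A=blob(t,[3,220,175],[18,255,255],bt);B=blob(s,*OR,bs);print(n,A["c"],A["A"],B["c"],B["A"],tri(A["c"],B["c"]))
    except Exception as e:print(n,e)
st=state();print(st["eef_pos"],st["tcp_rot"],st["joints"])
crop("v4",np.hstack([t[130:260,250:400],s[110:240,230:350]]),0,0,270,130,2.9)
E
```

```text
amber [337.57 189.27] 88.84375 [309.14 146.25] 0.5625 (array([ 487.3 , -106.44,   88.01]), np.float64(61.16407920211692))
white [338.76 221.68] 222.9375 [316.77 147.83] 116.875 (array([426.91, -97.86,  96.55]), np.float64(1.0285827257159783))
[435.88 183.97 149.53] [-3.14  0.    1.16] [0.26 0.37 2.   0.   0.78 0.67]
```

View pics/v4.png

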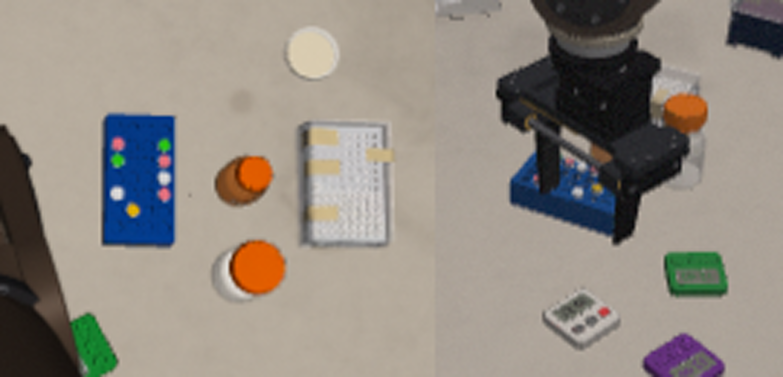

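Both bottles stand upright as aimed: amber at (245,180) and white at (250,270) in the crop, about 91 mm apart centre to centre. Now the timer.

>>> {"fn": "arm_command", "kwargs": {"delta_pos": [[0, 0, -0.1], [0, 0, -0.24], [0, 0, -0.38], [0, 0, -0.5], [0, 0, -0.54]], "delta_rot": [[0, 0, 0], [0, 0, 0], [0, 0, 0], [0, 0, 0], [0, 0, 0]], "claw": [0, 0, 0, 0, 0]}}

```text
t: 15.87
eef_pos: [434.4, 180.5, 11.7]
tcp_rot: [-3.138, 0.003, 1.154]
ft_force: [-0.4, -0.9, -1.1]
opening: 1.003
grip_force: 0.0
```

>>> {"fn": "arm_command", "kwargs": {"delta_pos": [[0, 0, -0.02], [0, 0, -0.036], [0, 0, -0.046], [0, 0, -0.046], [0, 0, -0.046]], "delta_rot": [[0, 0, 0], [0, 0, 0], [0, 0, 0], [0, 0, 0], [0, 0, 0]], "claw": [0, 0, 0, 0.1, 0.2]}}

```text
t: 16.28
eef_pos: [436.7, 181.7, 4.6]
tcp_rot: [3.14, -0.001, 1.154]
ft_force: [0.0, -0.2, -0.7]
opening: 0.911
grip_force: 0.0
```

>>> {"fn": "arm_command", "kwargs": {"delta_pos": [[0, 0, 0], [0, 0, 0], [0, 0, 0], [0, 0, 0], [0, 0, 0]], "delta_rot": [[0, 0, 0], [0, 0, 0], [0, 0, 0], [0, 0, 0], [0, 0, 0]], "claw": [0.3, 0.35, 0.4, 0.5, 1]}}

```text
t: 16.7
eef_pos: [436.3, 181.7, 3.9]
tcp_rot: [3.141, -0.0, 1.154]
ft_force: [-0.9, -0.1, 4.8]
opening: 0.628
grip_force: 30.0
```

>>> {"fn": "arm_command", "kwargs": {"delta_pos": [[0, 0, 0], [0, 0, 0], [0, 0, 0.02], [0, 0, 0.06], [0, 0, 0.12]], "delta_rot": [[0, 0, 0], [0, 0, 0], [0, 0, 0], [0, 0, 0], [0, 0, 0]], "claw": [1, 1, 1, 1, 1]}}

```text
t: 17.12
eef_pos: [435.6, 181.5, 33.8]
tcp_rot: [-3.14, 0.001, 1.154]
ft_force: [0.5, -0.2, -0.6]
opening: 0.625
grip_force: 30.0
```

```bash
python3 - <<'E'
from h import *
s=grab("side","side5");crop("v5",s,220,150,320,250,5);print(state()["eef_pos"],state()["ft_force"])
E
```

```text
[436.72347084 181.80655325  36.47234695] [1.8676301  0.29735047 2.72738295]
```

View pics/v5.png

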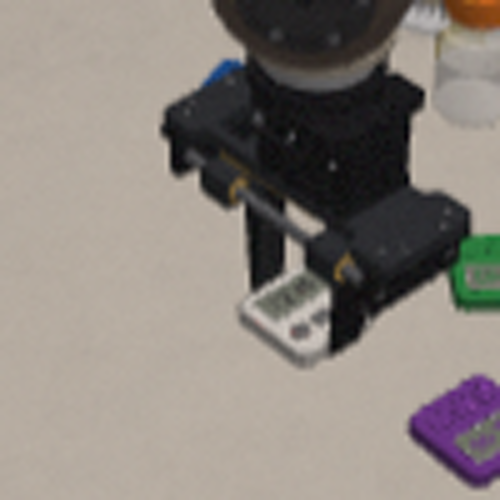

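The side view shows the timer held level between the fingers, at about (290,310) in the crop. Carrying it to the tip box.

>>> {"fn": "arm_command", "kwargs": {"delta_pos": [[0, 0, 0.08], [0, 0, 0.2], [0, 0, 0.33], [0, 0, 0.45], [0, 0, 0.505]], "delta_rot": [[0, 0, 0], [0, 0, 0], [0, 0, 0], [0, 0, 0], [0, 0, 0]], "claw": [1, 1, 1, 1, 1]}}

```text
t: 17.58
eef_pos: [436.9, 181.9, 163.6]
tcp_rot: [3.138, -0.003, 1.154]
ft_force: [-0.0, 0.4, -0.5]
opening: 0.629
grip_force: 30.0
```

>>> {"fn": "arm_command", "kwargs": {"delta_pos": [[0.01, -0.06, 0], [0.03, -0.16, 0], [0.055, -0.27, 0], [0.08, -0.39, 0], [0.103, -0.511, 0]], "delta_rot": [[0, 0, 0.01], [0, 0, 0.03], [0, 0, 0.05], [0, 0, 0.065], [0, 0, 0.08]], "claw": [1, 1, 1, 1, 1]}}

```text
t: 18.0
eef_pos: [461.9, 52.7, 160.4]
tcp_rot: [3.141, -0.0, 1.281]
ft_force: [-0.0, 0.1, -1.4]
opening: 0.625
grip_force: 30.0
```

>>> {"fn": "arm_command", "kwargs": {"delta_pos": [[0.02, -0.1, 0], [0.04, -0.2, 0], [0.06, -0.3, 0], [0.08, -0.4, 0], [0.103, -0.511, 0]], "delta_rot": [[0, 0, 0.02], [0, 0, 0.04], [0, 0, 0.05], [0, 0, 0.065], [0, 0, 0.08]], "claw": [1, 1, 1, 1, 1]}}

```text
t: 18.42
eef_pos: [487.5, -74.9, 160.3]
tcp_rot: [3.141, -0.0, 1.406]
ft_force: [0.3, 0.2, -0.7]
opening: 0.629
grip_force: 30.0
```

>>> {"fn": "arm_command", "kwargs": {"delta_pos": [[0.03, -0.13, 0], [0.055, -0.27, 0], [0.08, -0.39, 0], [0.098, -0.48, 0], [0.104, -0.512, 0]], "delta_rot": [[0, 0, 0.02], [0, 0, 0.04], [0, 0, 0.06], [0, 0, 0.075], [0, 0, 0.079]], "claw": [1, 1, 1, 1, 1]}}

```text
t: 18.83
eef_pos: [514.0, -204.8, 160.0]
tcp_rot: [3.141, 0.001, 1.528]
ft_force: [-0.2, 0.3, -1.4]
opening: 0.626
grip_force: 30.0
```

>>> {"fn": "arm_command", "kwargs": {"delta_pos": [[0, 0, -0.06], [0, 0, -0.16], [0, 0, -0.26], [0, 0, -0.34], [0, 0, -0.37]], "delta_rot": [[0, 0, 0], [0, 0, 0], [0, 0, 0], [0, 0, 0], [0, 0, 0]], "claw": [1, 1, 1, 1, 1]}}

```text
t: 19.25
eef_pos: [512.5, -200.7, 65.2]
tcp_rot: [-3.138, -0.002, 1.529]
ft_force: [-0.1, 0.3, -0.8]
opening: 0.629
grip_force: 30.0
```

>>> {"fn": "arm_command", "kwargs": {"delta_pos": [[0, 0, -0.01], [0, 0, -0.018], [0, 0, -0.024], [0, 0, -0.026], [0, 0, -0.026]], "delta_rot": [[0, 0, 0], [0, 0, 0], [0, 0, 0], [0, 0, 0], [0, 0, 0]], "claw": [1, 1, 1, 1, 1]}}

```text
t: 19.67
eef_pos: [514.0, -202.0, 61.7]
tcp_rot: [3.14, 0.001, 1.529]
ft_force: [0.1, -0.3, -1.3]
opening: 0.627
grip_force: 30.0
```

```bash
python3 - <<'E'
from h import *
s=grab("side","side6");crop("v6",s,250,90,350,190,5);x=state();print(x["eef_pos"],x["ft_force"],x["tcp_rot"])
E
```

```text
[ 513.94694317 -201.97221849   61.62676795] [-0.94250652  0.3640793   0.15704075] [3.14042186e+00 5.26534565e-04 1.52922201e+00]
```

View pics/v6.png

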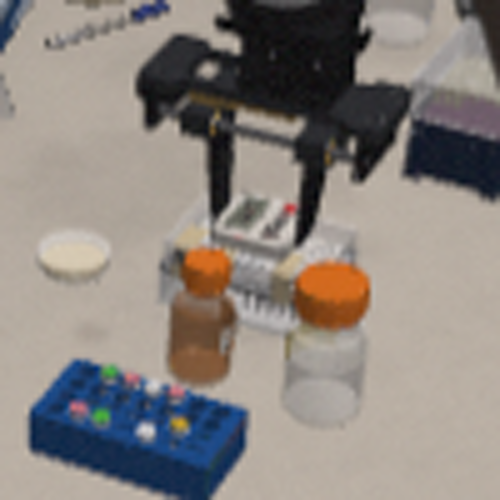

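The timer hangs just above the lid, at about (255,220) in the crop. Lowering it the last bit.

>>> {"fn": "arm_command", "kwargs": {"delta_pos": [[0, 0, -0.002], [0, 0, -0.004], [0, 0, -0.006], [0, 0, -0.006], [0, 0, -0.006]], "delta_rot": [[0, 0, 0], [0, 0, 0], [0, 0, 0], [0, 0, 0], [0, 0, 0]], "claw": [1, 1, 1, 1, 1]}}

```text
t: 20.13
eef_pos: [513.8, -201.9, 60.1]
tcp_rot: [3.141, 0.0, 1.529]
ft_force: [-2.0, 0.1, 7.6]
opening: 0.624
grip_force: 30.0
```

>>> {"fn": "arm_command", "kwargs": {"delta_pos": [[0, 0, 0.002], [0, 0, 0.003], [0, 0, 0.003], [0, 0, 0.003], [0, 0, 0.003]], "delta_rot": [[0, 0, 0], [0, 0, 0], [0, 0, 0], [0, 0, 0], [0, 0, 0]], "claw": [1, 0.36, 0.34, 0.3, 0.25]}}

```text
t: 20.55
eef_pos: [513.6, -201.9, 60.1]
tcp_rot: [-3.142, -0.0, 1.529]
ft_force: [0.3, -0.5, 0.3]
opening: 0.717
grip_force: 0.0
```

>>> {"fn": "arm_command", "kwargs": {"delta_pos": [[0, 0, 0], [0, 0, 0], [0, 0, 0.01], [0, 0, 0.05], [0, 0, 0.11]], "delta_rot": [[0, 0, 0], [0, 0, 0], [0, 0, 0], [0, 0, 0], [0, 0, 0]], "claw": [0.18, 0.15, 0.15, 0.15, 0.15]}}

```text
t: 20.97
eef_pos: [513.2, -201.7, 87.6]
tcp_rot: [-3.14, -0.001, 1.529]
ft_force: [-0.2, -0.2, 0.1]
opening: 0.849
grip_force: 0.0
```

>>> {"fn": "arm_command", "kwargs": {"delta_pos": [[0, 0, 0.06], [0, 0, 0.13], [0, 0, 0.2], [0, 0, 0.25], [0, 0, 0.25]], "delta_rot": [[0, 0, 0], [0, 0, 0], [0, 0, 0], [0, 0, 0], [0, 0, 0]], "claw": [0.15, 0.15, 0.15, 0.15, 0.15]}}

```text
t: 21.38
eef_pos: [514.6, -202.3, 153.3]
tcp_rot: [3.137, 0.002, 1.529]
ft_force: [0.1, -0.2, 0.7]
opening: 0.849
grip_force: 0.0
```

>>> {"fn": "arm_command", "kwargs": {"delta_pos": [[-0.013, 0.09, 0], [-0.026, 0.18, 0], [-0.039, 0.27, 0], [-0.052, 0.36, 0], [-0.064, 0.459, 0]], "delta_rot": [[0, 0, 0.068], [0, 0, 0.137], [0, 0, 0.205], [0, 0, 0.274], [0, 0, 0.343]], "claw": [0.15, 0.15, 0.15, 0.15, 0.15]}}

```text
t: 21.8
eef_pos: [497.1, -86.3, 149.9]
tcp_rot: [-3.141, -0.0, 2.073]
ft_force: [-0.0, 0.0, -0.1]
opening: 0.847
grip_force: 0.0
```

>>> {"fn": "arm_command", "kwargs": {"delta_pos": [[-0.013, 0.09, 0], [-0.026, 0.18, 0], [-0.039, 0.27, 0], [-0.052, 0.36, 0], [-0.064, 0.459, 0]], "delta_rot": [[0, 0, 0.068], [0, 0, 0.137], [0, 0, 0.205], [0, 0, 0.274], [0, 0, 0.343]], "claw": [0.15, 0.15, 0.15, 0.15, 0.15]}}

```text
t: 22.22
eef_pos: [481.1, 28.5, 149.9]
tcp_rot: [-3.142, -0.0, 2.612]
ft_force: [1.2, -1.3, 0.2]
opening: 0.848
grip_force: 0.0
```

>>> {"fn": "arm_command", "kwargs": {"delta_pos": [[-0.013, 0.09, 0], [-0.026, 0.18, 0], [-0.039, 0.27, 0], [-0.052, 0.36, 0], [-0.064, 0.459, 0]], "delta_rot": [[0, 0, 0.068], [0, 0, 0.137], [0, 0, 0.205], [0, 0, 0.274], [0, 0, 0.343]], "claw": [0.15, 0.15, 0.15, 0.15, 0.15]}}

```text
t: 22.63
eef_pos: [465.1, 143.3, 149.9]
tcp_rot: [3.142, -0.0, -3.132]
ft_force: [0.5, -0.4, 0.8]
opening: 0.849
grip_force: 0.0
```

>>> {"fn": "arm_command", "kwargs": {"delta_pos": [[-0.013, 0.09, 0], [-0.026, 0.18, 0], [-0.039, 0.27, 0], [-0.052, 0.36, 0], [-0.064, 0.459, 0]], "delta_rot": [[0, 0, 0.068], [0, 0, 0.137], [0, 0, 0.205], [0, 0, 0.274], [0, 0, 0.343]], "claw": [0.15, 0.15, 0.15, 0.15, 0.15]}}

```text
t: 23.05
eef_pos: [449.1, 258.0, 149.9]
tcp_rot: [3.141, -0.001, -2.594]
ft_force: [0.4, -0.5, 0.6]
opening: 0.847
grip_force: 0.0
```

>>> {"fn": "arm_command", "kwargs": {"delta_pos": [[-0.013, 0.1, 0], [-0.026, 0.22, 0], [-0.045, 0.34, 0], [-0.058, 0.43, 0], [-0.065, 0.46, 0]], "delta_rot": [[0, 0, 0.07], [0, 0, 0.145], [0, 0, 0.22], [0, 0, 0.29], [0, 0, 0.342]], "claw": [0.15, 0.15, 0.15, 0.15, 0.15]}}

```text
t: 23.47
eef_pos: [432.6, 374.7, 149.7]
tcp_rot: [3.141, 0.0, -2.054]
ft_force: [-0.2, -0.2, -0.5]
opening: 0.851
grip_force: 0.0
```

>>> {"fn": "arm_command", "kwargs": {"delta_pos": [[0, 0, 0], [0, 0, 0], [0, 0, 0], [0, 0, 0], [0, 0, 0]], "delta_rot": [[0, 0, 0], [0, 0, 0], [0, 0, 0], [0, 0, 0], [0, 0, 0]], "claw": [0.15, 0.15, 0.15, 0.15, 0.15]}}

```text
t: 23.88
eef_pos: [433.7, 371.4, 150.2]
tcp_rot: [3.142, -0.0, -2.064]
ft_force: [0.2, -0.2, 0.3]
opening: 0.847
grip_force: 0.0
```

```bash
python3 - <<'E'
from h import *
np.set_printoptions(precision=2,suppress=True)
t=grab("top","top7");s=grab("side","side7");x=state();print(x["eef_pos"],x["tcp_rot"],x["joints"])
crop("v7",np.hstack([t[150:250,270:400],s[110:210,240:350]]),0,0,240,100,3.3)
E
```

```text
[433.68 371.6  150.3 ] [ 3.14  0.   -2.06] [ 0.59  0.49  1.76  0.    0.89 -2.06]
```

View pics/v7.png

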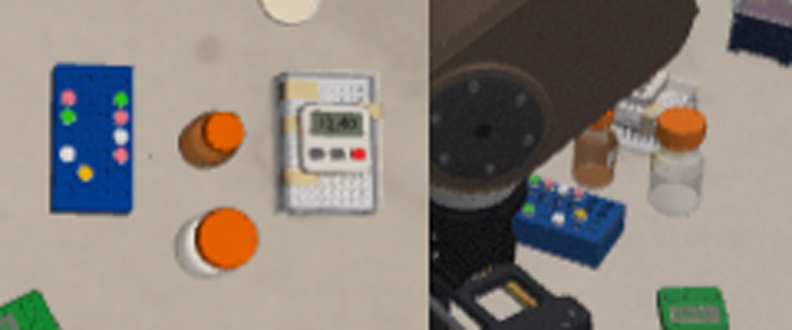

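The timer lies face up on the lid, spanning about (301..377, 103..170) in the crop, and the bottles stand. I'll check the timer against the lid in numbers.

```bash
python3 - <<'E'
from h import *
np.set_printoptions(precision=2,suppress=True)
t=cv2.imread("pics/top7.png");t0=cv2.imread("pics/top0.png")
k=lambda a:(np.array(a,float)+.5)/3.3-.5+[270,150]
P=plane("top",k([(301,104),(376,101),(380,169),(303,171)]),72);print("timer hand",P.mean(0))
# timer: white pixels differing from before
d=cv2.absdiff(t,t0).max(2)
print("shift t vs t0",[cv2.phaseCorrelate(np.float64(cv2.cvtColor(a[y:y+50,x:x+40],6)),np.float64(cv2.cvtColor(b[y:y+50,x:x+40],6))) for a,b in((t0,t),) for x,y in((280,165),)])
# lid edges: gradient profile averaged along straight edges, in rectified world plane z=56 (1 px = 0.5 mm)
X,Y=np.meshgrid(np.arange(440,590,.5),np.arange(-270,-130,.5),indexing="ij")
for yaw in(-.03,-.042,-.055):
    c,s=np.cos(yaw),np.sin(yaw);o=np.array([514,-202])
    a,b=np.meshgrid(np.arange(-75,75,.5),np.arange(-60,60,.5),indexing="ij")
    W=np.stack([o[0]+c*a-s*b,o[1]+s*a+c*b,0*a+56],-1).reshape(-1,3)
    uv=proj("top",W).astype(np.float32).reshape(*a.shape,2)
    I=cv2.remap(cv2.cvtColor(t0,6),uv[...,0],uv[...,1],cv2.INTER_CUBIC).astype(float)
    pa=np.gradient(cv2.GaussianBlur(I[:,60:180].mean(1)[:,None],(1,5),0).ravel());pb=np.gradient(I[60:240].mean(0))
    f=lambda g,ax:[(round(ax[i],1),round(g[i],1)) for i in range(2,len(g)-2) if abs(g[i])>1.2 and abs(g[i])==abs(g[i-2:i+3]).max()]
    A=a[:,0];B=b[0];print(yaw);print(" x",[p for p in f(pa,A) if abs(p[0])>50]);print(" y",[p for p in f(pb,B) if abs(p[0])>33])
    if yaw==-.042: cv2.imwrite("pics/lid.png",cv2.resize(I[::-1,::-1].astype(np.uint8),None,fx=2,fy=2))
    if yaw==-.042:
        uv=proj("top",W+[0,0,16]).astype(np.float32).reshape(*a.shape,2)
        J=cv2.remap(cv2.cvtColor(t,6),uv[...,0],uv[...,1],cv2.INTER_CUBIC)
        cv2.imwrite("pics/lid.png",np.hstack([cv2.resize(q[::-1,::-1].astype(np.uint8),None,fx=1.6,fy=1.6) for q in(I,J)]))
E
```

```text
timer hand [ 514.18 -204.82   72.  ]
shift t vs t0 [((-0.00862113839518841, -0.00041396483708666665), 0.9950585169572139)]
-0.03
 x [(np.float64(-66.0), np.float64(-4.8)), (np.float64(-60.5), np.float64(6.6)), (np.float64(54.5), np.float64(-5.8)), (np.float64(59.5), np.float64(4.4)), (np.float64(63.0), np.float64(-1.5))]
 y [(np.float64(-45.0), np.float64(2.7)), (np.float64(-39.5), np.float64(-5.2)), (np.float64(-34.5), np.float64(7.5)), (np.float64(38.5), np.float64(-6.6)), (np.float64(41.0), np.float64(-6.7)), (np.float64(46.5), np.float64(4.0)), (np.float64(50.5), np.float64(4.2)), (np.float64(52.0), np.float64(4.2))]
-0.042
 x [(np.float64(-66.0), np.float64(-4.5)), (np.float64(-60.5), np.float64(6.6)), (np.float64(54.5), np.float64(-5.9)), (np.float64(59.5), np.float64(4.3)), (np.float64(63.0), np.float64(-1.4))]
 y [(np.float64(-45.5), np.float64(2.7)), (np.float64(-40.0), np.float64(-5.3)), (np.float64(-35.0), np.float64(7.3)), (np.float64(38.0), np.float64(-7.0)), (np.float64(41.0), np.float64(-7.4)), (np.float64(46.5), np.float64(4.3)), (np.float64(50.0), np.float64(4.5)), (np.float64(52.5), np.float64(4.4))]
-0.055
 x [(np.float64(-66.0), np.float64(-4.2)), (np.float64(-60.0), np.float64(6.6)), (np.float64(54.5), np.float64(-6.0)), (np.float64(59.5), np.float64(4.2)), (np.float64(63.5), np.float64(-1.2))]
 y [(np.float64(-45.5), np.float64(2.8)), (np.float64(-40.0), np.float64(-5.3)), (np.float64(-35.0), np.float64(6.7)), (np.float64(35.5), np.float64(-4.0)), (np.float64(38.0), np.float64(-7.1)), (np.float64(41.0), np.float64(-8.0)), (np.float64(46.5), np.float64(4.4)), (np.float64(49.5), np.float64(4.9)), (np.float64(52.5), np.float64(4.5))]
```

View pics/lid.png

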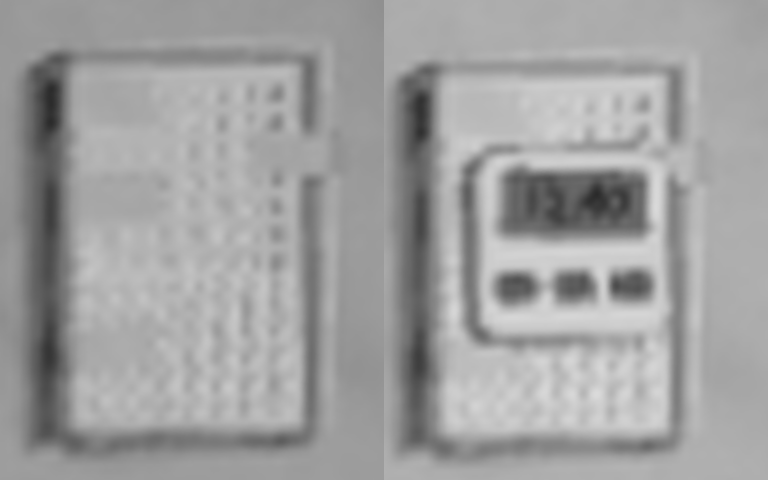

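In views rectified at lid and timer height, both are centred on (514,-202) to about 1 mm and squared. Now the tube.

>>> {"fn": "arm_command", "kwargs": {"delta_pos": [[0, 0, -0.1], [0, 0, -0.24], [0, 0, -0.38], [0, 0, -0.5], [0, 0, -0.54]], "delta_rot": [[0, 0, 0], [0, 0, 0], [0, 0, 0], [0, 0, 0], [0, 0, 0]], "claw": [0.3, 0.4, 0.4, 0.4, 0.4]}}

```text
t: 24.4
eef_pos: [432.1, 370.8, 11.6]
tcp_rot: [3.139, -0.004, -2.063]
ft_force: [0.1, -0.5, -0.6]
opening: 0.614
grip_force: 0.0
```

>>> {"fn": "arm_command", "kwargs": {"delta_pos": [[0, 0, -0.02], [0, 0, -0.036], [0, 0, -0.046], [0, 0, -0.046], [0, 0, -0.046]], "delta_rot": [[0, 0, 0], [0, 0, 0], [0, 0, 0], [0, 0, 0], [0, 0, 0]], "claw": [0.4, 0.5, 0.55, 0.6, 0.65]}}

```text
t: 24.82
eef_pos: [433.9, 372.4, 4.8]
tcp_rot: [-3.141, 0.002, -2.062]
ft_force: [0.5, 0.4, 0.1]
opening: 0.386
grip_force: 0.0
```

>>> {"fn": "arm_command", "kwargs": {"delta_pos": [[0, 0, 0], [0, 0, 0], [0, 0, 0], [0, 0, 0], [0, 0, 0]], "delta_rot": [[0, 0, 0], [0, 0, 0], [0, 0, 0], [0, 0, 0], [0, 0, 0]], "claw": [0.7, 0.75, 0.8, 0.85, 1]}}

```text
t: 25.23
eef_pos: [433.5, 372.2, 3.8]
tcp_rot: [-3.142, 0.0, -2.062]
ft_force: [-0.8, -0.1, 1.7]
opening: 0.153
grip_force: 30.0
```

>>> {"fn": "arm_command", "kwargs": {"delta_pos": [[0, 0, 0], [0, 0, 0], [0, 0, 0], [0, 0, 0], [0, 0, 0]], "delta_rot": [[0, 0, 0], [0, 0, 0], [0, 0, 0], [0, 0, 0], [0, 0, 0]], "claw": [1, 1, 1, 1, 1]}}

```text
t: 25.65
eef_pos: [433.4, 372.2, 3.8]
tcp_rot: [3.142, 0.0, -2.062]
ft_force: [-0.4, 1.0, 2.0]
opening: 0.149
grip_force: 30.0
```

>>> {"fn": "arm_command", "kwargs": {"delta_pos": [[0, 0, 0.02], [0, 0, 0.08], [0, 0, 0.2], [0, 0, 0.34], [0, 0, 0.4]], "delta_rot": [[0, 0, 0], [0, 0, 0], [0, 0, 0], [0, 0, 0], [0, 0, 0]], "claw": [1, 1, 1, 1, 1]}}

```text
t: 26.07
eef_pos: [434.2, 372.6, 107.3]
tcp_rot: [-3.14, 0.003, -2.062]
ft_force: [1.1, 1.1, 0.5]
opening: 0.147
grip_force: 30.0
```

>>> {"fn": "arm_command", "kwargs": {"delta_pos": [[0, 0, 0], [0, 0, 0], [0, 0, 0], [0, 0, 0], [0, 0, 0]], "delta_rot": [[0, 0, 0], [0, 0, 0], [0, 0, 0], [0, 0, 0], [0, 0, 0]], "claw": [1, 1, 1, 1, 1]}}

```text
t: 26.48
eef_pos: [433.0, 371.9, 102.5]
tcp_rot: [3.141, -0.002, -2.062]
ft_force: [0.9, -0.9, 0.3]
opening: 0.15
grip_force: 30.0
```

```bash
python3 - <<'E'
from h import *
np.set_printoptions(precision=2,suppress=True)
s=grab("side","side8");x=state();print(x["eef_pos"],x["tcp_rot"])
print(proj("side",x["eef_pos"]))
crop("v8",s,190,170,310,290,4)
E
```

```text
[433.11 371.89 102.64] [ 3.14 -0.   -2.06]
[[253.2  241.15]]
```

View pics/v8.png

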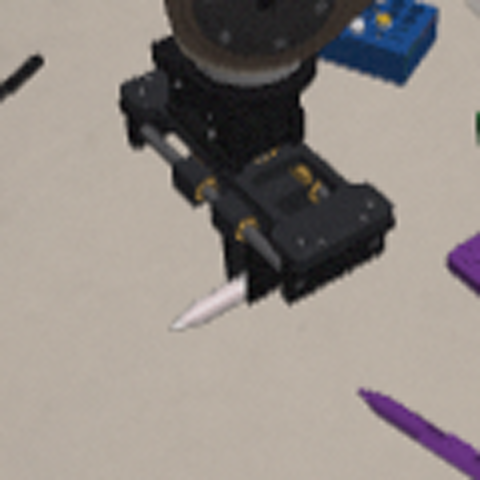

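```bash
python3 - <<'E'
from h import *
d=np.array([np.cos(1.079),np.sin(1.079)])
for z in(104,107,110):
    P=plane("side",[[232.6,251.6]],z)[0,:2]-[433.1,371.9];print(z,P@d,P@[-d[1],d[0]])
E
```

```text
104 60.55146748472308 -1.2443108252972728
107 61.881950573654464 0.9998035340673574
110 63.21243366258574 3.2439178934319344
```

>>> {"fn": "arm_command", "kwargs": {"delta_pos": [[0.02, -0.04, 0], [0.05, -0.1, 0], [0.09, -0.17, 0], [0.13, -0.235, 0], [0.163, -0.299, 0]], "delta_rot": [[0, 0, -0.068], [0, 0, -0.137], [0, 0, -0.205], [0, 0, -0.274], [0, 0, -0.343]], "claw": [1, 1, 1, 1, 1]}}

```text
t: 26.95
eef_pos: [474.5, 296.5, 103.0]
tcp_rot: [3.141, -0.001, -2.606]
ft_force: [0.0, 0.7, -0.4]
opening: 0.145
grip_force: 30.0
```

>>> {"fn": "arm_command", "kwargs": {"delta_pos": [[0.033, -0.06, 0], [0.066, -0.12, 0], [0.1, -0.18, 0], [0.13, -0.24, 0], [0.163, -0.299, 0]], "delta_rot": [[0, 0, -0.068], [0, 0, -0.137], [0, 0, -0.205], [0, 0, -0.274], [0, 0, -0.343]], "claw": [1, 1, 1, 1, 1]}}

```text
t: 27.37
eef_pos: [515.0, 221.8, 103.0]
tcp_rot: [-3.141, -0.001, 3.139]
ft_force: [0.2, 0.2, -0.4]
opening: 0.15
grip_force: 30.0
```

>>> {"fn": "arm_command", "kwargs": {"delta_pos": [[0.033, -0.06, 0], [0.066, -0.12, 0], [0.1, -0.18, 0], [0.13, -0.24, 0], [0.163, -0.299, 0]], "delta_rot": [[0, 0, -0.068], [0, 0, -0.137], [0, 0, -0.205], [0, 0, -0.274], [0, 0, -0.343]], "claw": [1, 1, 1, 1, 1]}}

```text
t: 27.78
eef_pos: [555.7, 147.0, 103.0]
tcp_rot: [-3.141, -0.001, 2.6]
ft_force: [-0.5, 1.0, 0.7]
opening: 0.146
grip_force: 30.0
```

>>> {"fn": "arm_command", "kwargs": {"delta_pos": [[0.033, -0.06, 0], [0.066, -0.12, 0], [0.1, -0.18, 0], [0.13, -0.24, 0], [0.163, -0.299, 0]], "delta_rot": [[0, 0, -0.068], [0, 0, -0.137], [0, 0, -0.205], [0, 0, -0.274], [0, 0, -0.343]], "claw": [1, 1, 1, 1, 1]}}

```text
t: 28.2
eef_pos: [596.5, 72.3, 102.9]
tcp_rot: [-3.141, -0.001, 2.061]
ft_force: [0.3, -0.2, -0.3]
opening: 0.15
grip_force: 30.0
```

>>> {"fn": "arm_command", "kwargs": {"delta_pos": [[0.04, -0.07, 0], [0.08, -0.15, 0], [0.12, -0.22, 0], [0.15, -0.28, 0], [0.162, -0.299, 0]], "delta_rot": [[0, 0, -0.075], [0, 0, -0.15], [0, 0, -0.22], [0, 0, -0.29], [0, 0, -0.342]], "claw": [1, 1, 1, 1, 1]}}

```text
t: 28.62
eef_pos: [637.6, -3.7, 102.8]
tcp_rot: [-3.141, 0.0, 1.522]
ft_force: [-0.5, -0.2, -0.4]
opening: 0.151
grip_force: 30.0
```

>>> {"fn": "arm_command", "kwargs": {"delta_pos": [[0, 0, 0], [0, 0, 0], [0, 0, 0], [0, 0, 0], [0, 0, 0]], "delta_rot": [[0, 0, 0], [0, 0, 0], [0, 0, 0], [0, 0, 0], [0, 0, 0]], "claw": [1, 1, 1, 1, 1]}}

```text
t: 29.03
eef_pos: [636.7, -1.0, 103.6]
tcp_rot: [-3.141, -0.0, 1.531]
ft_force: [-1.0, -0.5, 0.5]
opening: 0.152
grip_force: 30.0
```

```bash
python3 - <<'E'
from h import *
np.set_printoptions(precision=2,suppress=True)
s=grab("side","side9");t=grab("top","top9");x=state();print(x["eef_pos"],x["tcp_rot"])
e=x["eef_pos"]
for im,n in((s,"side"),(t,"top")):
    u,v=proj(n,e+[0,53,6])[0].astype(int);print(n,u,v)
    try:
        B=blob(im,*BL,(u-12,v-12,u+13,v+13));print(B["c"],B["A"],plane(n,B["c"],e[2]+6.5)-e)
    except Exception as ex:print("hidden")
E
```

```text
[636.78  -1.18 103.72] [ 3.14 -0.    1.53]
side 239 152
[239.31 151.8 ] 19.625 [[ 2.74 51.01  6.5 ]]
top 282 145
[282.97 145.08] 24.4375 [[ 1.54 50.52  6.5 ]]
```

The cap shows at +51 mm instead of +53 mm from the TCP, so I'm shifting 2 mm left while lowering.

>>> {"fn": "arm_command", "kwargs": {"delta_pos": [[0, 0.008, -0.08], [0, 0.008, -0.18], [0, 0.008, -0.28], [0, 0.008, -0.35], [0, 0.008, -0.37]], "delta_rot": [[0, 0, 0], [0, 0, 0], [0, 0, 0], [0, 0, 0], [0, 0, 0]], "claw": [1, 1, 1, 1, 1]}}

```text
t: 29.55
eef_pos: [635.6, 0.7, 8.5]
tcp_rot: [-3.138, -0.0, 1.53]
ft_force: [-0.6, -0.6, -1.4]
opening: 0.15
grip_force: 30.0
```

>>> {"fn": "arm_command", "kwargs": {"delta_pos": [[0, 0, -0.01], [0, 0, -0.02], [0, 0, -0.026], [0, 0, -0.029], [0, 0, -0.029]], "delta_rot": [[0, 0, 0], [0, 0, 0], [0, 0, 0], [0, 0, 0], [0, 0, 0]], "claw": [1, 1, 1, 1, 1]}}

```text
t: 29.97
eef_pos: [637.2, 0.4, 4.7]
tcp_rot: [3.14, 0.0, 1.529]
ft_force: [0.5, 0.0, 0.6]
opening: 0.151
grip_force: 30.0
```

>>> {"fn": "arm_command", "kwargs": {"delta_pos": [[0, 0, 0], [0, 0, 0], [0, 0, 0], [0, 0, 0], [0, 0, 0]], "delta_rot": [[0, 0, 0], [0, 0, 0], [0, 0, 0], [0, 0, 0], [0, 0, 0]], "claw": [1, 1, 0.83, 0.81, 0.79]}}

```text
t: 30.38
eef_pos: [636.9, 0.4, 4.0]
tcp_rot: [3.141, -0.0, 1.529]
ft_force: [-0.1, -0.5, 0.0]
opening: 0.202
grip_force: 0.0
```

>>> {"fn": "arm_command", "kwargs": {"delta_pos": [[0, 0, 0], [0, 0, 0], [0, 0, 0], [0, 0, 0.01], [0, 0, 0.04]], "delta_rot": [[0, 0, 0], [0, 0, 0], [0, 0, 0], [0, 0, 0], [0, 0, 0]], "claw": [0.76, 0.72, 0.68, 0.68, 0.68]}}

```text
t: 30.8
eef_pos: [636.4, 0.4, 13.4]
tcp_rot: [-3.14, -0.0, 1.529]
ft_force: [0.3, 0.2, -0.2]
opening: 0.32
grip_force: 0.0
```

>>> {"fn": "arm_command", "kwargs": {"delta_pos": [[0, 0, 0.08], [0, 0, 0.2], [0, 0, 0.34], [0, 0, 0.5], [0, 0, 0.6]], "delta_rot": [[0, 0, 0], [0, 0, 0], [0, 0, 0], [0, 0, 0], [0, 0, 0]], "claw": [0.68, 0.68, 0.68, 0.68, 0.68]}}

```text
t: 31.22
eef_pos: [637.5, 0.3, 168.4]
tcp_rot: [3.138, 0.0, 1.529]
ft_force: [0.2, -0.4, -0.3]
opening: 0.322
grip_force: 0.0
```

>>> {"fn": "arm_command", "kwargs": {"delta_pos": [[-0.04, 0.14, 0], [-0.08, 0.28, 0], [-0.12, 0.42, 0], [-0.16, 0.56, 0], [-0.2, 0.7, 0]], "delta_rot": [[0, 0, 0], [0, 0, 0], [0, 0, 0], [0, 0, 0], [0, 0, 0]], "claw": [0.68, 0.68, 0.68, 0.68, 0.68]}}

```text
t: 31.63
eef_pos: [586.2, 176.8, 164.8]
tcp_rot: [3.141, -0.0, 1.529]
ft_force: [0.2, 0.2, 0.3]
opening: 0.322
grip_force: 0.0
```

>>> {"fn": "arm_command", "kwargs": {"delta_pos": [[-0.04, 0.14, 0], [-0.08, 0.28, 0], [-0.12, 0.42, 0], [-0.16, 0.56, 0], [-0.2, 0.7, 0]], "delta_rot": [[0, 0, 0], [0, 0, 0], [0, 0, 0], [0, 0, 0], [0, 0, 0]], "claw": [0.68, 0.68, 0.68, 0.68, 0.68]}}

```text
t: 32.05
eef_pos: [536.1, 352.0, 164.8]
tcp_rot: [3.141, -0.0, 1.529]
ft_force: [0.5, -0.7, 0.0]
opening: 0.321
grip_force: 0.0
```

```bash
python3 - <<'E'
from h import *
np.set_printoptions(precision=2,suppress=True)
t=grab("top","top10");s=grab("side","side10");x=state();print(x["eef_pos"])
def bx(n,P,r):
    u,v=proj(n,P)[0].astype(int);return(u-r,v-r,u+r+1,v+r+1)
C=[634.8+4,52,10]
a=blob(t,*BL,bx("top",C,9));b=blob(s,*BL,bx("side",C,9));print("cap",a["A"],b["A"],tri(a["c"],b["c"]))
U=blob(t,[0,0,140],[179,28,255],bx("top",[637,-12,10],20));P=plane("top",U["cnt"],10)[:,:2];f=cv2.fitLine(P.astype(np.float32),cv2.DIST_L2,0,.01,.01).ravel();print("barrel",U["A"],f,np.sort(P[:,1])[[0,-1]])
crop("v10",np.hstack([t[125:250,265:400],s[105:230,215:345]]),0,0,265,125,3)
E
```

```text
[535.05 354.65 164.57]Traceback (most recent call last):
  File "<stdin>", line 7, in <module>
  File "h.py", line 29, in blob
    c=max(cv2.findContours(m,cv2.RETR_EXTERNAL,cv2.CHAIN_APPROX_NONE)[0],key=cv2.contourArea)
ValueError: max() iterable argument is empty
```

Probably the arm hides the cap in the side view; I'll look.

```bash
python3 - <<'E'
from h import *
np.set_printoptions(precision=2,suppress=True)
t=cv2.imread("pics/top10.png");s=cv2.imread("pics/side10.png")
def bx(n,P,r):
    u,v=proj(n,P)[0].astype(int);return(u-r,v-r,u+r+1,v+r+1)
C=[638,52,10]
try:
    a=blob(t,*BL,bx("top",C,9));print("cap",a["A"],plane("top",a["c"],10))
except Exception as e:print("no cap top")
U=blob(t,[0,0,140],[179,28,255],bx("top",[637,-12,10],20));P=plane("top",U["cnt"],10)[:,:2];f=cv2.fitLine(P.astype(np.float32),cv2.DIST_L2,0,.01,.01).ravel();print("barrel",U["A"],f,np.sort(P[:,1])[[0,-1]])
crop("v10",np.hstack([t[125:250,265:400],s[105:230,215:345]]),0,0,265,125,3)
E
```

```text
cap 17.4375 [[638.92  51.42  10.  ]]
barrel 176.125 [  0.03   1.   636.14  -0.14] [-60.69  51.97]
```

View pics/v10.png

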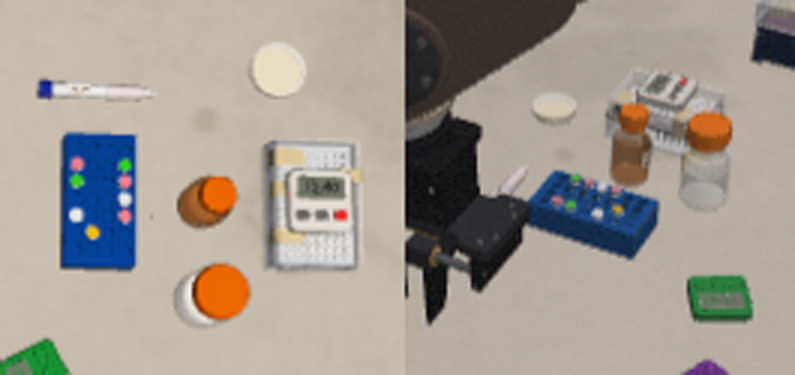

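The tube lies behind the rack with its cap to the left, centred at y of about -1.6 mm and about 40 mm clear. The bottles, timer, dish and look-alikes are as they should be.

```bash
python3 -c "
from cell import *
print(job_done())"
```

```text
the job is handed in; nothing more can be done
None
```

The job is done and handed in: by camera check, both bottles, the timer and the tube are where you asked, within about 2 mm, and the petri dish and black marker were left alone.

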